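# Sweep loose heat sinks into the parts tray on a repair bench

### The job

Sweep the three finned aluminium heat sinks across the bench top with your fingertips, through the open front of the black parts tray, until all three lie flat and wholly inside it. Slide them steadily along the bench, without picking any of them up or flicking them, and leave the capacitor, jar, solder spool, screwdriver and circuit board where they are.

Things in the scene. Friction and masses are not known exactly. Their poses are not given: they have to be found in the camera images.
- sink_large: plain aluminium heat sink, a square or oblong block with parallel upright fins on top, loose on the bench; 38 x 38 mm, 18 mm high, about 36 g. Origin at the centre of its underside, x along the fins, z up.
- sink_small: plain aluminium heat sink, a square or oblong block with parallel upright fins on top, loose on the bench; 28 x 28 mm, 16 mm high, about 20 g. Origin at the centre of its underside, x along the fins, z up.
- sink_long: plain aluminium heat sink, a square or oblong block with parallel upright fins on top, loose on the bench; 44 mm along x (along the fins) by 26 mm along y, 16 mm high, about 28 g. Origin at the centre of its underside, z up.
- tray: black parts tray like a dustpan, fixed to the bench: a U of three walls 6 mm thick, 24 mm high; grey bottom level with the bench (no lip or step). Pocket 180 mm wide (x), 140 mm deep (y). Origin at bench height in the pocket's middle: side walls' inner faces at x = -90, +90 mm, back wall's at y = +70 mm; open front at y = -70 mm, where the side walls end, facing the robot's right.
- capacitor: black capacitor can standing upright on the bench, 22 mm diameter, 34 mm high, loose and light; to be left alone. Origin at the centre of its underside.
- jar: small amber flux jar with a white cap, standing upright, 40 mm diameter, 40 mm high, loose; to be left alone. Origin at the centre of its underside.
- spool: grey metal solder spool standing on its flange at the far side, 56 mm diameter, 40 mm high, loose; to be left alone. Origin at the centre of its underside.
- board: green circuit board with parts on it, lying flat at the far side, 100 x 130 mm (x, y), 19 mm high at most, loose; to be left alone. Origin at the centre of its underside.
- driver: short screwdriver with a square black handle, lying beyond the tray's closed back; 116 mm long along its own x (from -58 mm, the handle end, to +58 mm), 18 mm wide and high, loose; to be left alone. Origin on the bench under its middle.
Mind the look-alikes: they are no part of the job. What is shaped like the sink_long but pink is not meant.

How it is judged (in metres and radians):
At the end, for the whole second after the job is handed in: Each heat sink is flat in the tray (underside within 4 mm of bench height, tilt below 0.2 rad), at rest, its centre inside the open front by half its narrow width (19, 14, 13 mm: large, small, long); the five bystanders are within 20 mm of their starts and not tipped (0.4 rad) (y of sink_large in the frame of tray between -0.051 and 0.07 m and x of sink_large in the frame of tray between -0.09 and 0.09 m and height (world z) of each of sink_large, sink_small, sink_long below 0.004 m and angle between each of sink_large, sink_small, sink_long's own z axis and vertical below 0.2 rad and linear speed of each of sink_large, sink_small, sink_long below 0.01 m/s and y of sink_small in the frame of tray between -0.056 and 0.07 m and x of sink_small in the frame of tray between -0.09 and 0.09 m and y of sink_long in the frame of tray between -0.057 and 0.07 m and x of sink_long in the frame of tray between -0.09 and 0.09 m and distance of each of capacitor, jar, spool, board, driver from where it was at the start of the episode below 0.02 m and angle between each of capacitor, jar, spool, board, driver's own z axis and vertical below 0.4 rad); the robot touches nothing.
It fails at once if a heat sink is lifted (15 mm or more) off the bench (height (world z) of any of sink_large, sink_small, sink_long above 0.015 m).
It fails at once if a heat sink is flicked (faster than 0.6 m/s) (linear speed of any of sink_large, sink_small, sink_long above 0.6 m/s).
It fails at once if the capacitor, jar, spool, screwdriver or board is moved more than 20 mm (distance of any of capacitor, jar, spool, board, driver from where it was at the start of the episode above 0.02 m).
It fails at once if the capacitor, jar, spool, screwdriver or board is tipped over (angle between any of capacitor, jar, spool, board, driver's own z axis and vertical above 0.4 rad).
It also fails if it takes over 72 s, if anything falls off the work surface, if the arm or the gripper's body presses on something with over 40 N, if the wrist force passes 120 N, or if a joint passes its speed limit or range.

### The arm

A 6-joint arm with a two-finger parallel gripper is mounted at the origin on the work surface. World frame = base frame: x ahead of the robot, y to its left, z up, the work surface at z = 0. Lengths are in mm, angles in rad, forces in N, time in s.
With the tool pointing down it reaches from about 275 to 975 mm from the base axis. Payload 8.4 kg.
Tool frame: the origin (TCP) lies on the mounting face of the last link; the fingertips stand 190 mm ahead of it and the grasp point (between the pads) lies 171 mm ahead of it; z points along the fingers, y is the direction in which the jaws open and shut (so a half turn about z gives the same grasp; the last joint's range is limited). The gripper opens to 92 mm and grips with 3 to 60 N. Pads are 20 mm wide; open, the fingers measure 128 mm over their backs; the gripper's body (75 mm by 189 mm) begins 69 mm behind the grasp point.
Start: joints at [1.202, 0.353, 1.633, -0, 1.155, -0.002], TCP at [224.143, 583.429, 404.683] pointing down, gripper open.
Joint ranges: [-2.63, 2.63], [-0.92, 2.1], [0.06, 2.66], [-1.3, 4.44], [0, 2.69], [-3.02, 3.02]. Speed limits (rad/s): [2.22, 2.22, 2.79, 3.14, 3.14, 3.14].

### API

Orientations are given as a 3x3 rotation matrix whose columns are the frame's x, y, z axes.
In Python, from cell import robot gives the robot as it stands.
- The arm moves only by the shell command python3 -m inch 'ROWS' [FORCE]. ROWS is JSON, a list of rows, each an object with "offset": the shift along the tool's x, y, z each as a share of 0.025 m, from -1 to 1, a list of three; "roll": the turn about the tool's z as a share of 5 degrees, from -1 to 1; "fingers": the opening, from -1 (shut) to 1 (fully open). A call has 1 to 12 rows; each row shifts and turns the pose as measured when the row begins, along the tool's axes as they then stand; what a row does not reach is not made up. A row lasts 1/8 s, in which the tool goes at most 62.5 mm and 10.7 degrees, less where a joint would pass 70% of its speed; a pose out of reach is approached as far as the arm can. A call with a number of a shift or a turn outside -1 to 1 is refused whole. A call with a gripper value outside its range is refused whole. The fingers move at their own pace and stop on an object; FORCE is the grip in N (left out, the last holds). Time passes only in rows, so rows that do not move let the fingers close. It gives the time, the measured TCP pose, the force and the opening at its end, in the units of the state.
- robot.sense(): the state, without advancing time (a new reading comes with each control period).
- robot.get_image(name): name is "scene" or "top"; returns a dict with "image" (420x560x3 uint8, red, green, blue), "mtx" (3x3 intrinsics, pixels), "D" ([k1, k2, p1, p2, k3] as OpenCV has them; the pictures are not rectified), "rvec" (rotation vector, rad) and "tvec" (3), from world to camera coordinates, as OpenCV has them. Camera axes: x right, y down, z forward; pixel columns grow to the right and rows downward; lengths in mm; the calibration is good to about 2 mm. A picture is of the moment at which its call begins. There is no depth.
- robot.job_done(): hands the job in, once; it reports no verdict.
Trained networks look in a picture, given as the dict that the camera call returned (one of the last four; its "shot" number tells which), for a name from the list of things; names that differ only in an ending like _2 or _b are one class to them, and where a whole thing is asked for, a point or a joint stands for the part that bears it (a point fixed in the world has none). Each returns a list of dicts, best first, with "conf" (0 to 1); they miss things now and then, are a little off and sometimes report something else, mostly with a low value. They report only what shows in the picture. A call takes as long as a camera call. They do not tell look-alikes from the thing itself.
- robot.find_in(target, picture): "bbox" ([left, top, width, height] in pixels, round what is visible of it).
The state is a dict: "t": time; "joints": joint angles; "qvel": joint speeds; "joint_efforts": joint torques, N m; "tcp_pos": TCP position; "ee_rot": TCP orientation; "force": force on the tool from outside, world axes, zero at the start; "ft_torque": the same for the moment, N m; "finger_gap": opening from 0.0 (shut) to 1.0 (fully open).
Only numpy, scipy, OpenCV 4.12 (cv2) and the standard library are available. Lean on these libraries where they do the work, as an engineer would, in place of code of your own. Each camera call takes 0.05 s, during which the arm holds its last target.

## Working session

There is one attempt and no reset: what is moved stays moved. The work goes in short steps, Python scripts to look and compute and a shell command to move; the robot and the scene stay as the last step left them, time stands still between calls to the robot, and variables do not carry over. Pictures are saved under pics/ and viewed, and the job is handed in when it is done.

```bash
ls; mkdir -p pics
python3 - <<'E'
from cell import robot
import cv2
s=robot.sense();print(s['t'],s['tcp_pos'],s['ee_rot'],s['finger_gap'],s['force'])
for n in('scene','top'):
    p=robot.get_image(n);cv2.imwrite(f'pics/{n}0.png',p['image'][:,:,::-1])
    print(n,p['mtx'],p['D'],p['rvec'],p['tvec'])
    for o in('sink_large','sink_small','sink_long','tray','capacitor','jar','spool','board','driver'):
        print(o,[(d['bbox'],round(d['conf'],2)) for d in robot.find_in(o,p)])
E
```

```text
pics
0.0 [224.03971306 583.20257155 403.93337071] [[-9.33485044e-01  3.58615997e-01 -4.89826055e-04]
 [ 3.58616330e-01  9.33484085e-01 -1.33824458e-03]
 [-2.26710855e-05 -1.42489092e-03 -9.99998985e-01]] 1.0036076631577453 [-0.82137033  0.18796114  0.3952648 ]
scene [[436.09030594   0.         280.74592581]
 [  0.         436.09030594 215.38693809]
 [  0.           0.           1.        ]] [-0.14023644  0.          0.          0.          0.        ] [ 1.66619751  1.92883734 -0.7421189 ] [  17.4157574  -406.39571302 1334.4336052 ]
sink_large [([261.8, 169.6, 19.9, 16.6], 0.55)]
sink_small [([189.4, 187.6, 21.1, 13.7], 0.7)]
sink_long [([145.2, 184.3, 20.1, 13.1], 0.84), ([161.5, 163.9, 21.1, 11.9], 0.69)]
tray [([330.3, 170.0, 71.3, 73.1], 0.95), ([278.9, 287.6, 25.7, 35.1], 0.36)]
capacitor [([129.2, 207.6, 14.6, 16.5], 0.42)]
jar [([253.0, 221.3, 19.6, 27.6], 0.9)]
spool [([277.2, 288.1, 29.0, 31.6], 0.75)]
board [([150.1, 258.8, 83.5, 63.1], 0.77)]
driver [([431.5, 179.7, 10.2, 32.9], 0.48)]
top [[537.04253681   0.         273.65032086]
 [  0.         537.04253681 201.71462066]
 [  0.           0.           1.        ]] [-0.01941093  0.          0.          0.          0.        ] [ 2.1740301  -2.12619488  0.20131295] [  51.67404372  595.46472475 1040.36620825]
sink_large [([283.9, 269.7, 20.1, 23.3], 0.58)]
sink_small [([359.1, 237.0, 16.7, 16.0], 0.65)]
sink_long [([405.4, 233.1, 26.5, 14.1], 0.73), ([398.1, 271.2, 25.9, 19.2], 0.54), ([145.5, 197.1, 79.8, 102.6], 0.33)]
tray [([146.3, 197.7, 80.9, 103.2], 0.81)]
capacitor [([416.9, 191.9, 12.2, 12.6], 0.66)]
jar []
spool [([239.6, 104.9, 25.8, 29.5], 0.69), ([99.6, 249.5, 10.4, 48.5], 0.69)]
board [([304.2, 96.9, 68.0, 56.5], 0.76), ([280.4, 174.8, 17.6, 23.0], 0.48)]
driver [([98.9, 254.1, 11.0, 43.2], 0.54)]
```

View pics/top0.png

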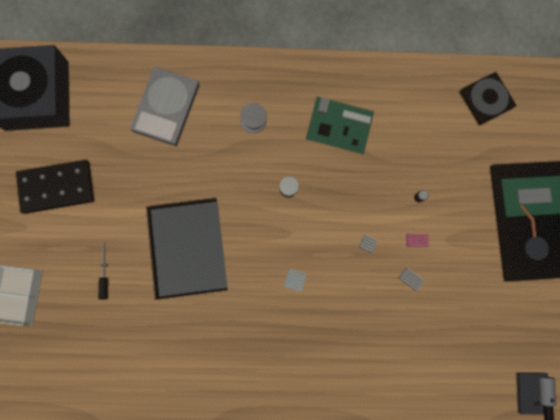

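View pics/scene0.png

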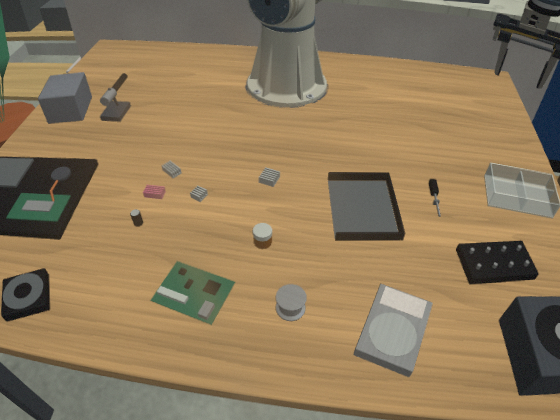

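Run:
```python
import cv2
a=cv2.imread('pics/top0.png')[160:310,80:460]
cv2.imwrite('pics/top0c.png',cv2.resize(a,None,fx=2.1,fy=2.1,interpolation=cv2.INTER_CUBIC))
a=cv2.imread('pics/top0.png')[180:300,270:450]
cv2.imwrite('pics/top0d.png',cv2.resize(a,None,fx=4.4,fy=4.4,interpolation=cv2.INTER_CUBIC))
a=cv2.imread('pics/scene0.png')[150:260,120:290]
cv2.imwrite('pics/scene0d.png',cv2.resize(a,None,fx=4.6,fy=4.6,interpolation=cv2.INTER_CUBIC))
```

```text
(no output)
```

View pics/top0c.png

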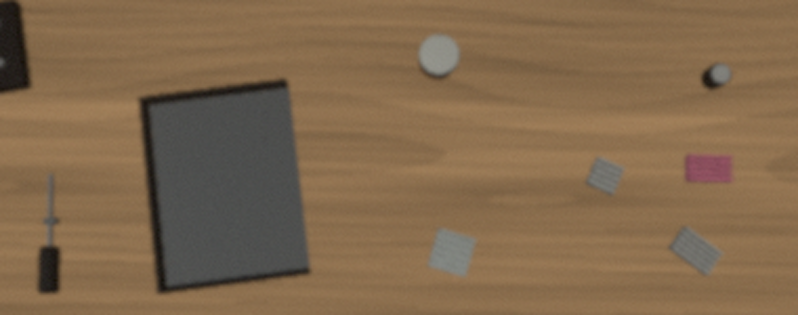

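View pics/top0d.png

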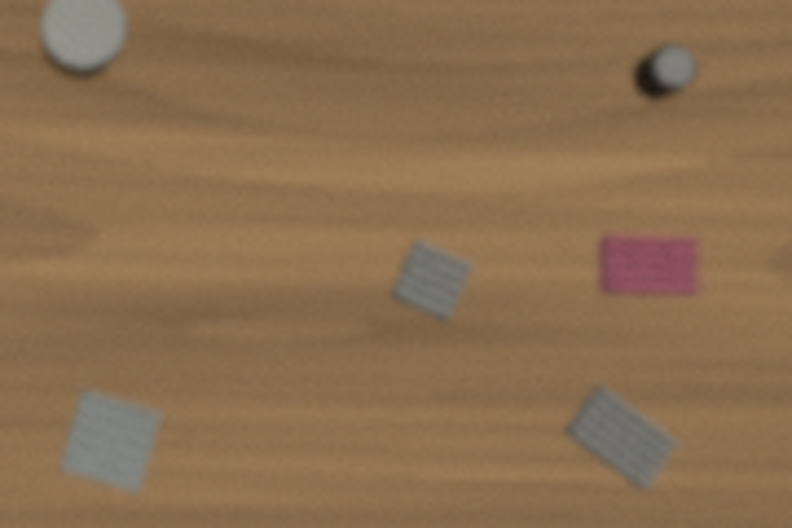

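View pics/scene0d.png

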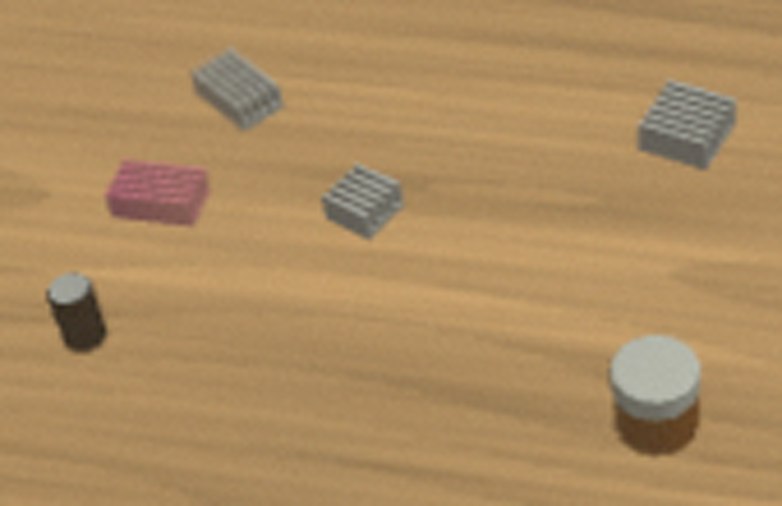

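The sink_long candidates in the top view are pink at (417,240) and grey at (411,279). The task means the grey one. The pink block shares its shape but is the look-alike, and the crop confirms this. The large sink is at (296,280) and the small one at (368,244). The tray is at left, about (187,248), and its open side faces right. The jar is at (289,186) and the capacitor at (420,197).

```bash
cat > h.py <<'E'
import numpy as np, cv2
from cell import robot
def px2w(p,uv,z):
    R,_=cv2.Rodrigues(np.array(p['rvec'],float));t=np.array(p['tvec'],float).reshape(3)
    u=cv2.undistortPoints(np.array(uv,float).reshape(-1,1,2),np.array(p['mtx']),np.array(p['D'])).reshape(-1,2)
    C=-R.T@t
    d=np.c_[u,np.ones(len(u))]@R
    return C+d*((z-C[2])/d[:,2])[:,None]
def proj(p,X): return cv2.projectPoints(np.array(X,float).reshape(-1,3),np.array(p['rvec'],float),np.array(p['tvec'],float),np.array(p['mtx']),np.array(p['D']))[0].reshape(-1,2)
def tri(p,q,a,b):
    A=[]
    for P,uv in((p,a),(q,b)):
        R,_=cv2.Rodrigues(np.array(P['rvec'],float));M=np.c_[R,np.array(P['tvec']).reshape(3)]
        A.append((M,cv2.undistortPoints(np.array([[uv]],float),np.array(P['mtx']),np.array(P['D'])).reshape(2,1)))
    X=cv2.triangulatePoints(A[0][0],A[1][0],A[0][1],A[1][1]);return (X[:3]/X[3]).ravel()
E
python3 - <<'E'
from h import *
np.set_printoptions(precision=1,suppress=True)
p=robot.get_image('top');q=robot.get_image('scene')
c=lambda o,P,i=0:(lambda b:(b[0]+b[2]/2,b[1]+b[3]/2))(robot.find_in(o,P)[i]['bbox'])
# mask sinks in top by low saturation
for n,uv in dict(large=(296,280),small=(368,244),long=(411,279),pink=(417,240)).items():
    im=p['image'].astype(int);x,y=uv
    w=im[y-22:y+23,x-22:x+23]
    m=((w[...,0]-w[...,2])<28).astype(np.uint8) if n!='pink' else ((w[...,2]-w[...,1])>5).astype(np.uint8)
    k,l,st,ce=cv2.connectedComponentsWithStats(m)
    j=1+np.argmax(st[1:,4]);cn=cv2.findContours((l==j).astype(np.uint8),0,2)[0][0]
    (cx,cy),wh,a=cv2.minAreaRect(cn);box=cv2.boxPoints(((cx,cy),wh,a))+[x-22,y-22]
    print(n,st[j],'ctr',px2w(p,[(cx+x-22,cy+y-22)],14)[0],'corners',px2w(p,box,16)[:,:2].tolist())
for n,o in dict(large=((296,280),(270,177)),small=((368,244),(199,194)),long=((411,279),(172,170)),jar=((289,186),(263,230))).items():
    print(n,'tri',tri(p,q,*o))
print('tray outer corners z24',px2w(p,[(147,207),(217,199),(227,290),(155,298)],24))
print('tray in z0',px2w(p,[(152,207),(218,201),(226,288),(158,294)],0))
print('cap',px2w(p,[(422,195)],34),'jar',px2w(p,[(289,186)],40),'driver',px2w(p,[(104,242),(103,299)],9))
E
```

```text
large [ 10  11  22  22 345] ctr [439.1  17.9  14. ] corners [[426.01497732262254, 41.45790759773725], [462.20297626582635, 31.155501202392387], [452.1203010303762, -5.417799309390759], [416.0048853435715, 5.073813986555692]]
small [ 14  14  17  16 187] ctr [ 516.9 -132.5   14. ] corners [[508.81963648886335, -113.22260326866964], [535.3436151756939, -124.67851936022922], [524.6387843446597, -151.02935865174803], [498.1780498496032, -139.47520164163802]]
long [ 10  12  24  22 284] ctr [ 445.5 -221.3   14. ] corners [[447.76515030764165, -194.48500797371668], [469.3212251867544, -211.03675846466228], [443.0669627357137, -247.06463310342406], [421.6571276306972, -230.4276685651996]]
pink [ 12  16  20  12 217] ctr [ 527.1 -235.    14. ] corners [[537.9632892721464, -214.667061268182], [538.8505314811582, -254.63922929728102], [515.9151538822591, -254.07059560102596], [515.0625286605551, -214.2282289700227]]
large tri [438.6  17.1   9. ]
small tri [ 516.1 -134.2    5.6]
long tri [ 445.3 -222.8    5.9]
jar tri [628.9  34.8  38.4]
tray outer corners z24 [[580.5 324.1  24. ]
 [600.7 181.4  24. ]
 [415.8 154.6  24. ]
 [397.  297.8  24. ]]
tray in z0 [[584.2 318.8   0. ]
 [600.4 181.1   0. ]
 [419.7 158.1   0. ]
 [404.7 296.6   0. ]]
cap [[ 617.9 -242.7   34. ]] jar [[628.7  33.9  40. ]] driver [[507.8 411.2   9. ]
 [392.4 405.3   9. ]]
```

```bash
cat > rel.py <<'E'
import sys
from h import *
np.set_printoptions(precision=2,suppress=True)
def go(x,y,z):
    s=robot.sense();R=np.array(s['ee_rot']);d=np.array([x,y,z])-s['tcp_pos']
    print('t',s['t'],'tcp',np.array(s['tcp_pos']),'heading(tool x from +y to +x)deg',np.degrees(np.arctan2(R[0,0],R[1,0])),'gap',s['finger_gap'],'F',s['force'])
    print('offset units total',R.T@d/25,'|d|/25',np.linalg.norm(d)/25)
if __name__=='__main__': go(*map(float,sys.argv[1:4]))
E
python3 -m inch '[{"offset":[0,0,0],"roll":1,"fingers":-0.74},{"offset":[0,0,0],"roll":1,"fingers":-0.74},{"offset":[0,0,0],"roll":1,"fingers":-0.74},{"offset":[0,0,0],"roll":1,"fingers":-0.74},{"offset":[0,0,0],"roll":1,"fingers":-0.74},{"offset":[0,0,0],"roll":1,"fingers":-0.74},{"offset":[0,0,0],"roll":1,"fingers":-0.74},{"offset":[0,0,0],"roll":1,"fingers":-0.74},{"offset":[0,0,0],"roll":1,"fingers":-0.74},{"offset":[0,0,0],"roll":1,"fingers":-0.74},{"offset":[0,0,0],"roll":1,"fingers":-0.74},{"offset":[0,0,0],"roll":1,"fingers":-0.74}]'; python3 rel.py 426 -30 300
```

```text
t: 2.6
tcp_pos: [224.1, 583.4, 404.7]
ee_rot: [[-0.122, 0.992, -0.0], [0.992, 0.122, -0.0], [-0.0, -0.0, -1.0]]
force: [0.1, -0.3, -0.8]
finger_gap: 0.133
t 2.6 tcp [224.13 583.43 404.69] heading(tool x from +y to +x)deg -7.022920050909592 gap 0.13273616645071487 F [ 0.08 -0.25 -0.83]
offset units total [-25.34   5.01   4.19] |d|/25 26.169141690794003
```

```bash
python3 -m inch '[{"offset":[-1,0.2,0.15],"roll":0,"fingers":-0.74},{"offset":[-1,0.2,0.15],"roll":0,"fingers":-0.74},{"offset":[-1,0.2,0.15],"roll":0,"fingers":-0.74},{"offset":[-1,0.2,0.15],"roll":0,"fingers":-0.74},{"offset":[-1,0.2,0.15],"roll":0,"fingers":-0.74},{"offset":[-1,0.2,0.15],"roll":0,"fingers":-0.74},{"offset":[-1,0.2,0.15],"roll":0,"fingers":-0.74},{"offset":[-1,0.2,0.15],"roll":0,"fingers":-0.74},{"offset":[-1,0.2,0.15],"roll":0,"fingers":-0.74},{"offset":[-1,0.2,0.15],"roll":0,"fingers":-0.74},{"offset":[-1,0.2,0.15],"roll":0,"fingers":-0.74},{"offset":[-1,0.2,0.15],"roll":0,"fingers":-0.74}]'; python3 rel.py 426 -30 300
```

```text
t: 4.1
tcp_pos: [322.4, 285.7, 359.2]
ee_rot: [[-0.124, 0.992, 0.003], [0.992, 0.124, 0.004], [0.003, 0.003, -1.0]]
force: [-0.4, -0.0, -0.2]
finger_gap: 0.129
t 4.1 tcp [322.43 285.67 359.15] heading(tool x from +y to +x)deg -7.101017835610182 gap 0.12938873629602 F [-0.37 -0.04 -0.19]
offset units total [-13.05   2.54   2.33] |d|/25 13.497964048953447
```

```bash
python3 -m inch '[{"offset":[-1,0.2,0.18],"roll":0,"fingers":-0.74},{"offset":[-1,0.2,0.18],"roll":0,"fingers":-0.74},{"offset":[-1,0.2,0.18],"roll":0,"fingers":-0.74},{"offset":[-1,0.2,0.18],"roll":0,"fingers":-0.74},{"offset":[-1,0.2,0.18],"roll":0,"fingers":-0.74},{"offset":[-1,0.2,0.18],"roll":0,"fingers":-0.74},{"offset":[-1,0.2,0.18],"roll":0,"fingers":-0.74},{"offset":[-1,0.2,0.18],"roll":0.8,"fingers":-0.74},{"offset":[-1,0.3,0.18],"roll":1,"fingers":-0.74},{"offset":[-1,0.3,0.18],"roll":1,"fingers":-0.74},{"offset":[-1,0.4,0.18],"roll":1,"fingers":-0.74},{"offset":[-1,0.5,0.18],"roll":0.8,"fingers":-0.74}]'; python3 rel.py 426 -30 196
```

```text
t: 5.6
tcp_pos: [419.6, -20.3, 305.0]
ee_rot: [[0.285, 0.958, 0.01], [0.958, -0.285, 0.006], [0.008, 0.008, -1.0]]
force: [0.5, -0.6, 0.8]
finger_gap: 0.13
t 5.6 tcp [419.63 -20.26 305.05] heading(tool x from +y to +x)deg 16.56854202748859 gap 0.1295765537911219 F [ 0.53 -0.55  0.76]
offset units total [-0.34  0.32  4.36] |d|/25 4.38660583217539
```

```bash
python3 -m inch '[{"offset":[-0.5,0.3,1],"roll":0,"fingers":-0.74},{"offset":[0,0,1],"roll":0,"fingers":-0.74},{"offset":[0,0,1],"roll":0,"fingers":-0.74},{"offset":[0,0,0.8],"roll":0,"fingers":-0.74},{"offset":[0,0,0.4],"roll":0,"fingers":-0.74},{"offset":[0,0,0],"roll":0,"fingers":-0.74}]'
python3 - <<'E'
from h import *
p=robot.get_image('top');q=robot.get_image('scene')
a=cv2.resize(p['image'][190:330,240:400,::-1],None,fx=3,fy=3);b=cv2.resize(q['image'][120:260,200:330,::-1],None,fx=3,fy=3)
cv2.imwrite('pics/l1.png',np.hstack([a,b])[:600,:870][:, :870] if 0 else cv2.resize(np.hstack([a,b]),(800,386)))
E
python3 rel.py 426 -30 196
```

```text
t: 6.35
tcp_pos: [426.6, -36.6, 198.2]
ee_rot: [[0.29, 0.957, 0.015], [0.957, -0.29, 0.005], [0.009, 0.012, -1.0]]
force: [0.3, 0.4, 0.2]
finger_gap: 0.129
t 6.45 tcp [426.94 -36.6  198.91] heading(tool x from +y to +x)deg 16.84170709006052 gap 0.12963310749446755 F [ 0.78 -0.37 -0.19]
offset units total [ 0.24 -0.11  0.12] |d|/25 0.2911256661764466
```

View pics/l1.png

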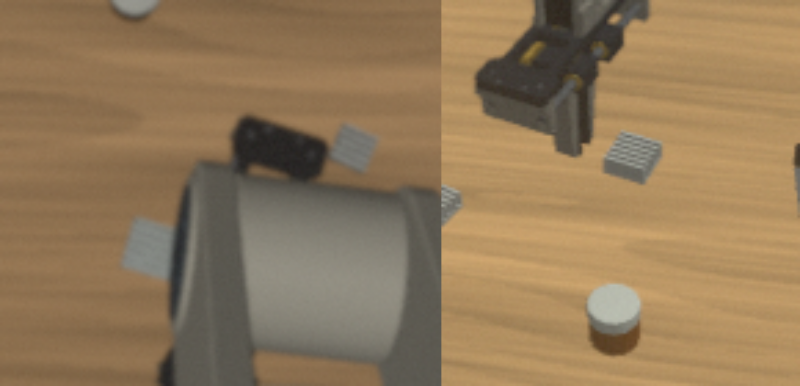

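```bash
python3 -m inch '[{"offset":[0,-0.3,0.12],"roll":0,"fingers":-0.74},{"offset":[0.4,0,0],"roll":0,"fingers":-0.74},{"offset":[0.3,0,0],"roll":0,"fingers":-0.74},{"offset":[0.3,0,0],"roll":0,"fingers":-0.74},{"offset":[0.4,0,0],"roll":0,"fingers":-0.74},{"offset":[0.5,0,0],"roll":0,"fingers":-0.74},{"offset":[0.6,0,0],"roll":-0.2,"fingers":-0.74},{"offset":[0.6,0,0],"roll":-0.3,"fingers":-0.74}]'
python3 - <<'E'
from h import *
p=robot.get_image('top');q=robot.get_image('scene')
a=cv2.resize(p['image'][190:330,240:400,::-1],None,fx=3,fy=3);b=cv2.resize(q['image'][120:260,200:330,::-1],None,fx=3,fy=3)
cv2.imwrite('pics/l2.png',cv2.resize(np.hstack([a,b]),(800,386)))
E
python3 rel.py 453 220 195
```

```text
t: 7.45
tcp_pos: [443.7, 45.0, 198.2]
ee_rot: [[0.246, 0.969, 0.02], [0.969, -0.246, 0.005], [0.009, 0.018, -1.0]]
force: [-0.5, 0.5, 0.1]
finger_gap: 0.132
t 7.55 tcp [443.98  45.33 198.25] heading(tool x from +y to +x)deg 14.17323982641919 gap 0.13085559427634164 F [ 1.05 -0.07  0.28]
offset units total [ 6.86 -1.36  0.17] |d|/25 6.997260025661844
```

View pics/l2.png

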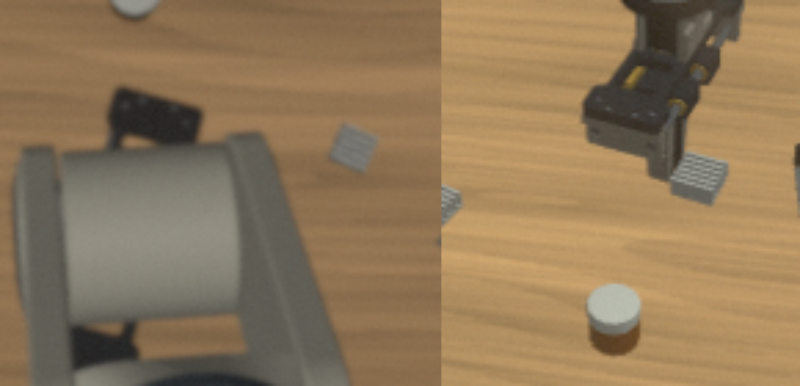

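```bash
python3 -m inch '[{"offset":[0.6,0,0.1],"roll":-0.5,"fingers":-0.74},{"offset":[0.6,0,0],"roll":-0.5,"fingers":-0.74},{"offset":[0.6,0,0],"roll":-0.5,"fingers":-0.74},{"offset":[0.6,0,0],"roll":-0.5,"fingers":-0.74},{"offset":[0.6,0,0],"roll":-0.5,"fingers":-0.74},{"offset":[0.6,0,0],"roll":-0.5,"fingers":-0.74},{"offset":[0.6,0,0],"roll":-0.5,"fingers":-0.74},{"offset":[0.6,0,0],"roll":-0.4,"fingers":-0.74}]'
python3 - <<'E'
from h import *
p=robot.get_image('top');q=robot.get_image('scene')
a=cv2.resize(p['image'][190:330,140:300,::-1],None,fx=3,fy=3);b=cv2.resize(q['image'][120:260,250:410,::-1],None,fx=3,fy=3)
cv2.imwrite('pics/l3.png',cv2.resize(np.hstack([a,b]),(800,350)))
E
python3 rel.py 453 210 195
```

```text
t: 8.55
tcp_pos: [454.5, 172.0, 196.3]
ee_rot: [[-0.116, 0.993, 0.02], [0.993, 0.116, 0.005], [0.003, 0.02, -1.0]]
force: [0.2, -0.7, -0.4]
finger_gap: 0.13
t 8.65 tcp [454.56 172.43 196.3 ] heading(tool x from +y to +x)deg -6.661280423461136 gap 0.12872968095220913 F [ 0.35 -0.19  0.32]
offset units total [1.5  0.11 0.06] |d|/25 1.5047968453530778
```

View pics/l3.png

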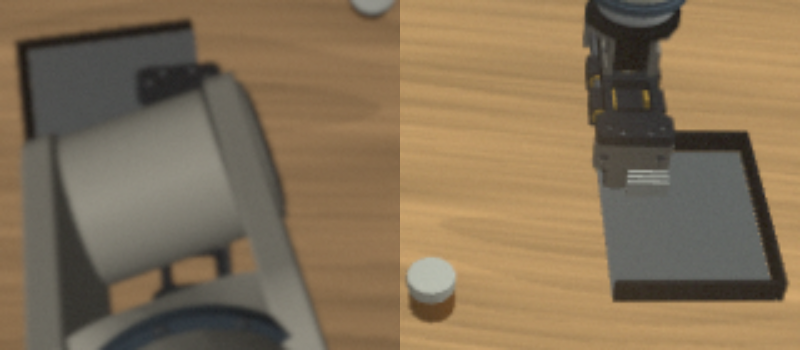

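The large sink is across the tray front, flush with the fingers. I'll push it deeper and then retract.

```bash
python3 -m inch '[{"offset":[0.6,0,0],"roll":0,"fingers":-0.74},{"offset":[0.6,0,0],"roll":0,"fingers":-0.74},{"offset":[0.5,0,0],"roll":0,"fingers":-0.74},{"offset":[0.3,0,0],"roll":0,"fingers":-0.74},{"offset":[0,0,0],"roll":0,"fingers":-0.74},{"offset":[-0.8,0,0],"roll":0,"fingers":-0.74},{"offset":[-1,0,-0.6],"roll":0,"fingers":-0.74},{"offset":[-1,0,-1],"roll":0,"fingers":-0.74},{"offset":[-1,0,-1],"roll":0.5,"fingers":-0.74},{"offset":[-1,0,-0.3],"roll":1,"fingers":-0.74},{"offset":[-1,0,0],"roll":1,"fingers":-0.74},{"offset":[-1,0,0],"roll":1,"fingers":-0.74}]';python3 rel.py 497 -179 290
```

```text
t: 10.15
tcp_pos: [456.4, 50.5, 270.6]
ee_rot: [[0.196, 0.98, 0.02], [0.981, -0.196, 0.004], [0.008, 0.019, -1.0]]
force: [-0.8, 0.4, -1.0]
finger_gap: 0.133
t 10.15 tcp [456.44  50.51 270.6 ] heading(tool x from +y to +x)deg 11.30936189579198 gap 0.1327520078314785 F [-0.78  0.39 -1.02]
offset units total [-8.68  3.41 -0.78] |d|/25 9.354889690310259
```

```bash
python3 -m inch '[{"offset":[-1,0.4,0],"roll":0.8,"fingers":-0.74},{"offset":[-1,0.5,0],"roll":0.8,"fingers":-0.74},{"offset":[-1,0.55,0],"roll":0.8,"fingers":-0.74},{"offset":[-0.9,0.6,0],"roll":0,"fingers":-0.74},{"offset":[-0.9,0.6,0],"roll":0,"fingers":-0.74},{"offset":[-0.9,0.6,0],"roll":0,"fingers":-0.74},{"offset":[-0.9,0.6,0],"roll":0,"fingers":-0.74},{"offset":[-0.8,0.6,0],"roll":0,"fingers":-0.74},{"offset":[-0.4,0.3,0],"roll":0,"fingers":-0.74}]';python3 rel.py 494 -177 195
python3 - <<'E'
from h import *
p=robot.get_image('top');q=robot.get_image('scene')
a=cv2.resize(p['image'][160:320,130:450,::-1],None,fx=2.5,fy=2.5)
cv2.imwrite('pics/s1.png',a)
E
```

```text
t: 11.28
tcp_pos: [496.3, -185.6, 270.6]
ee_rot: [[0.408, 0.913, 0.019], [0.913, -0.408, 0.004], [0.011, 0.016, -1.0]]
force: [0.4, 0.0, -0.5]
finger_gap: 0.129
t 11.275 tcp [ 496.32 -185.62  270.58] heading(tool x from +y to +x)deg 24.074986203421275 gap 0.12932611656268236 F [ 0.43  0.03 -0.54]
offset units total [ 0.24 -0.27  3.02] |d|/25 3.044068123777505
```

View pics/s1.png

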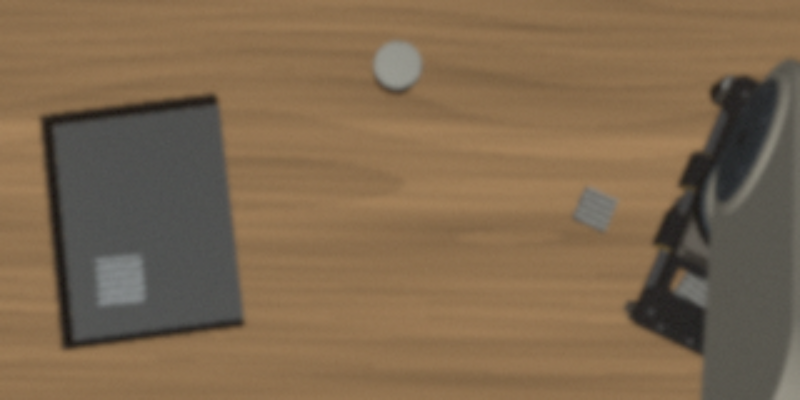

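```bash
python3 -m inch '[{"offset":[0.3,-0.25,0.9],"roll":0,"fingers":-0.74},{"offset":[0,0,1],"roll":0,"fingers":-0.74},{"offset":[0,0,0.8],"roll":0,"fingers":-0.74},{"offset":[0,0,0.35],"roll":0,"fingers":-0.74},{"offset":[0.2,0,0],"roll":0,"fingers":-0.74}]';python3 rel.py 494 -177 195
python3 - <<'E'
from h import *
p=robot.get_image('top');q=robot.get_image('scene')
a=cv2.resize(p['image'][180:300,300:460,::-1],None,fx=3,fy=3);b=cv2.resize(q['image'][120:240,110:270,::-1],None,fx=3,fy=3)
cv2.imwrite('pics/s2.png',cv2.resize(np.hstack([a,b]),(800,300)))
E
```

```text
t: 12.0
tcp_pos: [496.3, -167.6, 192.9]
ee_rot: [[0.408, 0.913, 0.019], [0.913, -0.408, 0.005], [0.012, 0.015, -1.0]]
force: [0.3, -0.5, -0.4]
finger_gap: 0.131
t 12.0 tcp [ 496.29 -167.55  192.93] heading(tool x from +y to +x)deg 24.0644671368852 gap 0.1307384007986198 F [ 0.34 -0.5  -0.36]
offset units total [-0.38  0.07 -0.09] |d|/25 0.3975135672986102
```

View pics/s2.png

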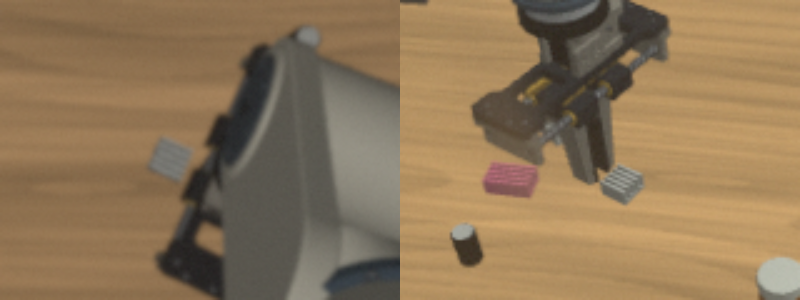

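```bash
python3 -m inch '[{"offset":[0.3,0,-0.1],"roll":0,"fingers":-0.74},{"offset":[0.3,0.04,0],"roll":0,"fingers":-0.74},{"offset":[0.4,0,0],"roll":0,"fingers":-0.74},{"offset":[0.5,0,0],"roll":0,"fingers":-0.74},{"offset":[0.6,0,0],"roll":-0.3,"fingers":-0.74},{"offset":[0.6,0,0],"roll":-0.4,"fingers":-0.74},{"offset":[0.6,0,0],"roll":-0.4,"fingers":-0.74},{"offset":[0.6,0,0],"roll":-0.4,"fingers":-0.74},{"offset":[0.6,0,0],"roll":-0.4,"fingers":-0.74},{"offset":[0.6,0,0],"roll":-0.4,"fingers":-0.74}]';python3 rel.py 545 200 195
python3 - <<'E'
from h import *
p=robot.get_image('top');q=robot.get_image('scene')
a=cv2.resize(p['image'][180:300,240:400,::-1],None,fx=3,fy=3);b=cv2.resize(q['image'][120:240,150:310,::-1],None,fx=3,fy=3)
cv2.imwrite('pics/s3.png',cv2.resize(np.hstack([a,b]),(800,300)))
E
```

```text
t: 13.35
tcp_pos: [546.3, -40.4, 199.7]
ee_rot: [[0.203, 0.979, 0.023], [0.979, -0.203, 0.004], [0.008, 0.022, -1.0]]
force: [-0.2, -0.6, 1.1]
finger_gap: 0.124
t 13.35 tcp [546.33 -40.43 199.68] heading(tool x from +y to +x)deg 11.724956899461487 gap 0.12420343329618408 F [-0.24 -0.61  1.14]
offset units total [ 9.4  -2.01  0.22] |d|/25 9.619133525140017
```

View pics/s3.png

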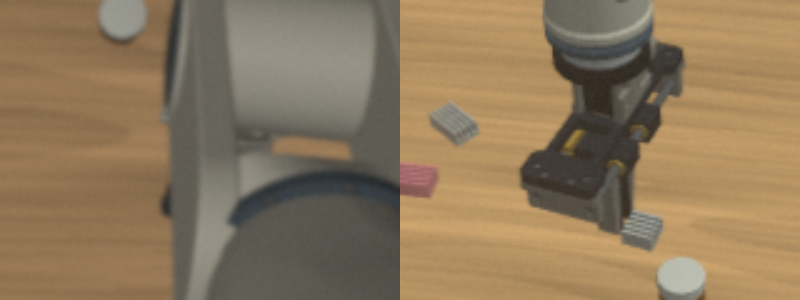

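Run:
```python
from h import *
q=robot.get_image('scene')
print(px2w(q,[(246,210)],12), [ (d['bbox'],d['conf'],px2w(q,[(d['bbox'][0]+d['bbox'][2]/2,d['bbox'][1]+d['bbox'][3]/2)],8)) for d in robot.find_in('sink_small',q)])
a=cv2.resize(q['image'][170:240,190:290,::-1],None,fx=7,fy=7,interpolation=2)
cv2.imwrite('pics/s4.png',a)
```

```text
[[555.26843443 -15.1357766   12.        ]] [([255.0, 221.1, 17.1, 28.1], 0.63, array([[617.01331011,  34.3115484 ,   8.        ]])), ([237.1, 205.5, 20.5, 16.1], 0.54, array([[561.62571445, -11.06297677,   8.        ]]))]
```

View pics/s4.png

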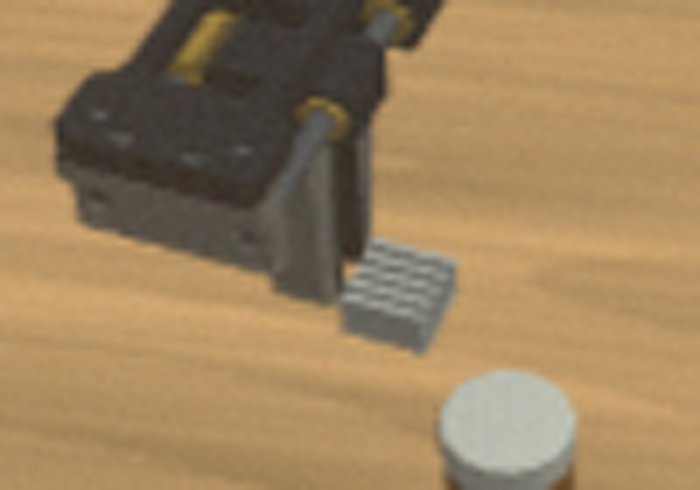

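```bash
python3 -m inch '[{"offset":[0.5,0,0.12],"roll":-0.5,"fingers":-0.74},{"offset":[0.6,0,0],"roll":-0.5,"fingers":-0.74},{"offset":[0.6,0,0],"roll":-0.5,"fingers":-0.74},{"offset":[0.6,0,0],"roll":-0.5,"fingers":-0.74},{"offset":[0.6,0,0],"roll":-0.5,"fingers":-0.74},{"offset":[0.6,0,0],"roll":-0.5,"fingers":-0.74},{"offset":[0.6,0,0],"roll":-0.5,"fingers":-0.74},{"offset":[0.6,0,0.03],"roll":-0.2,"fingers":-0.74},{"offset":[0.6,0,0],"roll":0,"fingers":-0.74},{"offset":[0.6,0,0],"roll":0,"fingers":-0.74}]';python3 rel.py 545 200 195
python3 - <<'E'
from h import *
p=robot.get_image('top');q=robot.get_image('scene')
a=cv2.resize(p['image'][180:300,140:300,::-1],None,fx=3,fy=3);b=cv2.resize(q['image'][150:270,250:410,::-1],None,fx=3,fy=3)
cv2.imwrite('pics/s5.png',cv2.resize(np.hstack([a,b]),(800,300)))
E
```

```text
t: 14.8
tcp_pos: [546.6, 114.4, 196.2]
ee_rot: [[-0.137, 0.99, 0.023], [0.991, 0.137, 0.003], [0.0, 0.023, -1.0]]
force: [-0.9, -1.1, 1.1]
finger_gap: 0.13
t 14.8 tcp [546.55 114.41 196.2 ] heading(tool x from +y to +x)deg -7.863876272842404 gap 0.1301758335854509 F [-0.86 -1.14  1.06]
offset units total [3.4  0.41 0.06] |d|/25 3.424323866037331
```

View pics/s5.png

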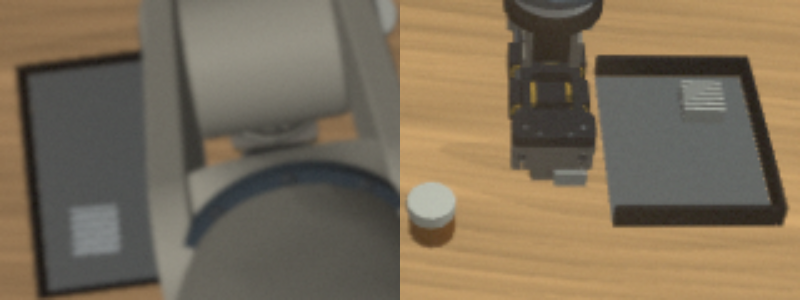

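```bash
python3 -m inch '[{"offset":[0.6,0,0.03],"roll":0,"fingers":-0.74},{"offset":[0.6,0,0],"roll":0,"fingers":-0.74},{"offset":[0.6,0,0],"roll":0,"fingers":-0.74},{"offset":[0.6,0,0],"roll":0,"fingers":-0.74},{"offset":[0.6,0,0],"roll":0,"fingers":-0.74},{"offset":[0.5,0,0],"roll":0,"fingers":-0.74},{"offset":[0.3,0,0],"roll":0,"fingers":-0.74},{"offset":[0,0,0],"roll":0,"fingers":-0.74},{"offset":[-0.8,0,0],"roll":0,"fingers":-0.74},{"offset":[-1,0,-0.8],"roll":0,"fingers":-0.74},{"offset":[-1,-0.2,-1],"roll":0,"fingers":-0.74},{"offset":[-1,-0.2,-1],"roll":0.5,"fingers":-0.74}]';python3 rel.py 410 -265 290
```

```text
t: 16.4
tcp_pos: [533.5, 113.6, 264.7]
ee_rot: [[-0.095, 0.995, 0.019], [0.995, 0.095, 0.002], [-0.0, 0.019, -1.0]]
force: [0.1, 0.2, 0.3]
finger_gap: 0.13
t 16.4 tcp [533.52 113.57 264.66] heading(tool x from +y to +x)deg -5.458828310355637 gap 0.1296317710527127 F [0.13 0.2  0.29]
offset units total [-14.6   -6.34  -1.13] |d|/25 15.960745445174446
```

```bash
python3 -m inch '[{"offset":[-1,-0.43,0],"roll":0,"fingers":-0.74},{"offset":[-1,-0.43,0],"roll":0,"fingers":-0.74},{"offset":[-1,-0.43,0],"roll":0,"fingers":-0.74},{"offset":[-1,-0.43,0],"roll":0,"fingers":-0.74},{"offset":[-1,-0.35,0],"roll":1,"fingers":-0.74},{"offset":[-1,-0.25,0],"roll":1,"fingers":-0.74},{"offset":[-1,-0.15,0],"roll":1,"fingers":-0.74},{"offset":[-1,-0.05,0],"roll":1,"fingers":-0.74},{"offset":[-1,0.05,0],"roll":1,"fingers":-0.74},{"offset":[-1,0.15,0],"roll":1,"fingers":-0.74},{"offset":[-1,0.2,0],"roll":1,"fingers":-0.74},{"offset":[-1,0.3,0],"roll":1,"fingers":-0.74}]';python3 rel.py 412 -263 270
```

```text
t: 17.9
tcp_pos: [441.2, -215.7, 265.1]
ee_rot: [[0.597, 0.802, 0.021], [0.802, -0.597, -0.001], [0.012, 0.017, -1.0]]
force: [0.4, -0.2, 0.3]
finger_gap: 0.127
t 17.9 tcp [ 441.18 -215.74  265.08] heading(tool x from +y to +x)deg 36.63489250768925 gap 0.12710941809874068 F [ 0.38 -0.22  0.32]
offset units total [-2.21  0.2  -0.22] |d|/25 2.230354285979594
```

```bash
python3 -m inch '[{"offset":[-1,0.1,0],"roll":0,"fingers":-0.74},{"offset":[-1,0.1,0],"roll":0,"fingers":-0.74},{"offset":[-0.3,0,0.5],"roll":0,"fingers":-0.74},{"offset":[0,0,0.8],"roll":0,"fingers":-0.74},{"offset":[0,0,0.8],"roll":0,"fingers":-0.74},{"offset":[0,0,0.5],"roll":0,"fingers":-0.74},{"offset":[0,0,0.1],"roll":0,"fingers":-0.74}]';python3 rel.py 412 -263 196
python3 - <<'E'
from h import *
p=robot.get_image('top');q=robot.get_image('scene')
a=cv2.resize(p['image'][180:300,300:460,::-1],None,fx=3,fy=3);b=cv2.resize(q['image'][120:240,110:270,::-1],None,fx=3,fy=3)
cv2.imwrite('pics/g1.png',cv2.resize(np.hstack([a,b]),(800,300)))
cv2.imwrite('pics/g1t.png',cv2.resize(p['image'][160:320,130:450,::-1],None,fx=2.5,fy=2.5))
E
```

```text
t: 18.77
tcp_pos: [405.4, -271.6, 192.9]
ee_rot: [[0.605, 0.796, 0.02], [0.796, -0.605, -0.001], [0.012, 0.016, -1.0]]
force: [-0.0, 1.0, -0.3]
finger_gap: 0.132
t 18.775 tcp [ 405.36 -271.63  192.94] heading(tool x from +y to +x)deg 37.22958640535631 gap 0.13150202944581596 F [-0.04  1.04 -0.28]
offset units total [ 0.44  0.   -0.12] |d|/25 0.4523619523525974
```

View pics/g1.png

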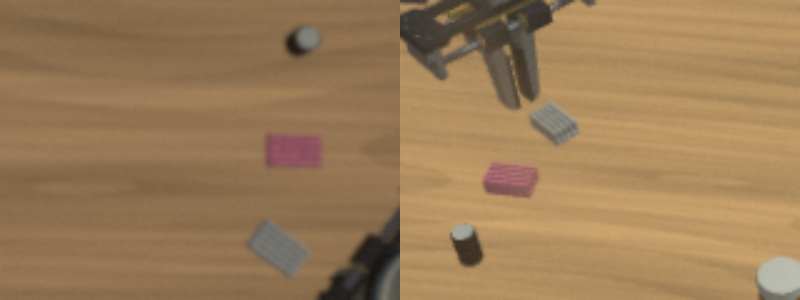

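View pics/g1t.png

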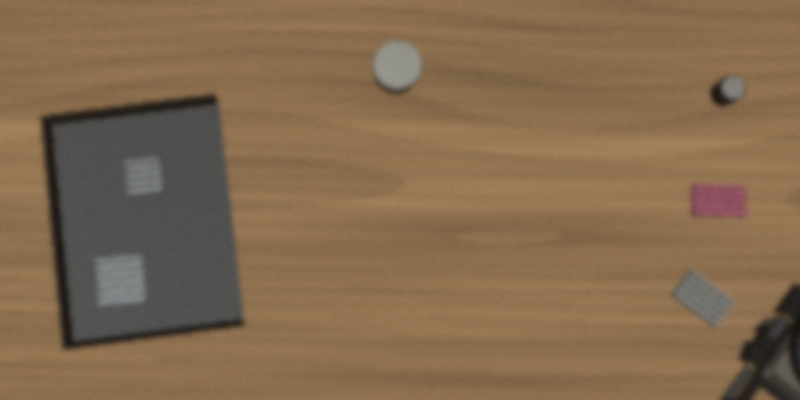

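```bash
python3 -m inch '[{"offset":[0.5,-0.06,-0.1],"roll":0,"fingers":-0.74},{"offset":[0.4,0,0],"roll":-0.1,"fingers":-0.74},{"offset":[0.3,0,0],"roll":0,"fingers":-0.74},{"offset":[0.3,0,0],"roll":0,"fingers":-0.74},{"offset":[0.4,0,0],"roll":0,"fingers":-0.74},{"offset":[0.5,0,0],"roll":-0.4,"fingers":-0.74},{"offset":[0.6,0,0],"roll":-0.6,"fingers":-0.74},{"offset":[0.6,0,0],"roll":-0.6,"fingers":-0.74},{"offset":[0.6,0,0],"roll":-0.6,"fingers":-0.74}]';python3 rel.py 500 180 196
python3 - <<'E'
from h import *
p=robot.get_image('top');q=robot.get_image('scene')
a=cv2.resize(p['image'][180:300,300:460,::-1],None,fx=3,fy=3);b=cv2.resize(q['image'][120:240,110:270,::-1],None,fx=3,fy=3)
cv2.imwrite('pics/g2.png',cv2.resize(np.hstack([a,b]),(800,300)))
E
```

```text
t: 20.0
tcp_pos: [468.7, -178.6, 199.3]
ee_rot: [[0.421, 0.907, 0.024], [0.907, -0.421, -0.003], [0.007, 0.023, -1.0]]
force: [0.4, -1.2, 0.4]
finger_gap: 0.126
t 20.0 tcp [ 468.66 -178.57  199.27] heading(tool x from +y to +x)deg 24.920656375430504 gap 0.1264291207482969 F [ 0.45 -1.2   0.41]
offset units total [13.53 -4.91  0.12] |d|/25 14.3978757599014
```

View pics/g2.png

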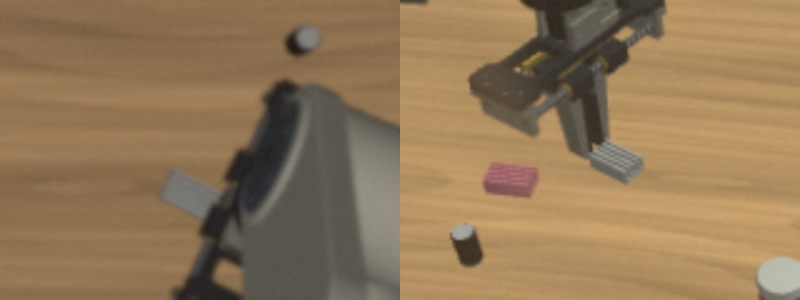

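```bash
python3 -m inch '[{"offset":[0.5,0,0.1],"roll":-0.6,"fingers":-0.74},{"offset":[0.6,0,0],"roll":-0.6,"fingers":-0.74},{"offset":[0.6,0,0],"roll":-0.6,"fingers":-0.74},{"offset":[0.6,0,0],"roll":-0.6,"fingers":-0.74},{"offset":[0.6,0,0],"roll":-0.6,"fingers":-0.74},{"offset":[0.6,0,0],"roll":-0.6,"fingers":-0.74},{"offset":[0.6,0,0],"roll":-0.6,"fingers":-0.74},{"offset":[0.6,0,0],"roll":-0.6,"fingers":-0.74}]';python3 rel.py 500 180 196
python3 - <<'E'
from h import *
p=robot.get_image('top');q=robot.get_image('scene')
a=cv2.resize(p['image'][180:300,200:360,::-1],None,fx=3,fy=3);b=cv2.resize(q['image'][140:260,180:340,::-1],None,fx=3,fy=3)
cv2.imwrite('pics/g3.png',cv2.resize(np.hstack([a,b]),(800,300)))
E
```

```text
t: 21.1
tcp_pos: [497.6, -57.6, 196.9]
ee_rot: [[-0.011, 1.0, 0.024], [1.0, 0.011, -0.003], [-0.003, 0.024, -1.0]]
force: [-0.3, -1.1, 0.2]
finger_gap: 0.133
t 21.1 tcp [497.63 -57.62 196.95] heading(tool x from +y to +x)deg -0.6501744561202601 gap 0.13312743310271266 F [-0.3  -1.13  0.15]
offset units total [9.5  0.2  0.01] |d|/25 9.505447115379283
```

View pics/g3.png

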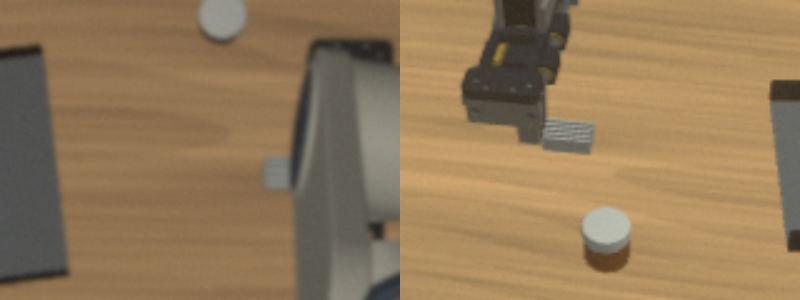

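Run:
```python
from h import *
q=robot.get_image('scene');p=robot.get_image('top')
print(px2w(q,[(247.2,194)],10),px2w(p,[(305.5,249.3)],16))
```

```text
[[503.9369067  -22.67189953  10.        ]] [[501.62595248  -3.39107071  16.        ]]
```

```bash
python3 -m inch '[{"offset":[0.6,0,0.03],"roll":-0.2,"fingers":-0.74},{"offset":[0.6,0,0],"roll":-0.2,"fingers":-0.74},{"offset":[0.6,0,0],"roll":0,"fingers":-0.74},{"offset":[0.6,0,0],"roll":0,"fingers":-0.74},{"offset":[0.6,0,0],"roll":0,"fingers":-0.74},{"offset":[0.6,0,0],"roll":0,"fingers":-0.74},{"offset":[0.6,0,0],"roll":0,"fingers":-0.74},{"offset":[0.6,0,0],"roll":0,"fingers":-0.74},{"offset":[0.6,0,0],"roll":0,"fingers":-0.74},{"offset":[0.6,0,0],"roll":0,"fingers":-0.74}]';python3 rel.py 497 180 196
python3 - <<'E'
from h import *
p=robot.get_image('top');q=robot.get_image('scene')
a=cv2.resize(p['image'][180:300,140:300,::-1],None,fx=3,fy=3);b=cv2.resize(q['image'][150:270,250:410,::-1],None,fx=3,fy=3)
cv2.imwrite('pics/g4.png',cv2.resize(np.hstack([a,b]),(800,300)))
E
```

```text
t: 22.55
tcp_pos: [491.3, 100.9, 195.6]
ee_rot: [[-0.043, 0.999, 0.024], [0.999, 0.043, -0.003], [-0.004, 0.024, -1.0]]
force: [-0.4, -1.0, 0.7]
finger_gap: 0.129
t 22.55 tcp [491.35 100.88 195.56] heading(tool x from +y to +x)deg -2.4394265278738727 gap 0.12928137696293024 F [-0.42 -0.99  0.74]
offset units total [ 3.15  0.36 -0.02] |d|/25 3.172811609914092
```

View pics/g4.png

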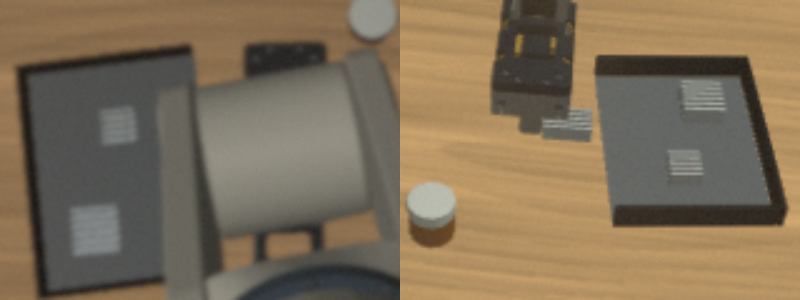

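The long sink is right at the tray front, lined up with the gap between the other two.

```bash
python3 -m inch '[{"offset":[0.6,0,0],"roll":0,"fingers":-0.74},{"offset":[0.6,0,0],"roll":0,"fingers":-0.74},{"offset":[0.6,0,0],"roll":0,"fingers":-0.74},{"offset":[0.6,0,0],"roll":0,"fingers":-0.74},{"offset":[0.6,0,0],"roll":0,"fingers":-0.74},{"offset":[0.4,0,0],"roll":0,"fingers":-0.74},{"offset":[0.2,0,0],"roll":0,"fingers":-0.74},{"offset":[0,0,0],"roll":0,"fingers":-0.74},{"offset":[-0.8,0,0],"roll":0,"fingers":-0.74},{"offset":[-1,0,-0.8],"roll":0,"fingers":-0.74},{"offset":[-1,0,-1],"roll":0,"fingers":-0.74},{"offset":[-1,0,-1],"roll":0,"fingers":-0.74}]'
python3 -m inch '[{"offset":[-1,0,-1],"roll":0,"fingers":-0.74},{"offset":[-1,0,-1],"roll":0,"fingers":-0.74},{"offset":[-1,0,0],"roll":0,"fingers":-0.74},{"offset":[-1,0,0],"roll":0,"fingers":-0.74},{"offset":[-1,0,0],"roll":0,"fingers":-0.74},{"offset":[-1,0,0],"roll":0,"fingers":-0.74},{"offset":[-1,0,0],"roll":0,"fingers":-0.74},{"offset":[-1,0,0],"roll":0,"fingers":-0.74},{"offset":[-1,0,0],"roll":0,"fingers":-0.74},{"offset":[0,0,0],"roll":0,"fingers":-0.74}]'
python3 - <<'E'
from h import *
np.set_printoptions(precision=1,suppress=True)
p=robot.get_image('top');q=robot.get_image('scene')
cv2.imwrite('pics/f.png',cv2.resize(p['image'][190:305,140:300,::-1],None,fx=5,fy=5))
cv2.imwrite('pics/fs.png',q['image'][...,::-1])
for o in('sink_large','sink_small','sink_long','jar','capacitor','spool','board','driver'):
  for P,n in((p,'top'),(q,'scene')):
    print(o,n,[(d['bbox'],round(d['conf'],2),px2w(P,[(d['bbox'][0]+d['bbox'][2]/2,d['bbox'][1]+d['bbox'][3]/2)],8)[0]) for d in robot.find_in(o,P)[:2]])
E
```

```text
t: 24.15
tcp_pos: [488.3, 96.9, 265.1]
ee_rot: [[-0.045, 0.999, 0.019], [0.999, 0.045, -0.005], [-0.005, 0.019, -1.0]]
force: [1.5, 0.2, -0.4]
finger_gap: 0.128
t: 25.4
tcp_pos: [489.2, -150.0, 319.6]
ee_rot: [[-0.033, 0.999, 0.02], [0.999, 0.033, -0.007], [-0.007, 0.019, -1.0]]
force: [-0.7, -0.4, 0.0]
finger_gap: 0.132
sink_large top [([169.6, 263.9, 19.1, 18.0], 0.79, array([448.2, 254.3,   8. ]))]
sink_large scene [([351.4, 197.9, 21.8, 9.6], 0.26, array([489.9, 238.3,   8. ]))]
sink_small top [([182.4, 223.6, 14.3, 12.9], 0.5, array([536.7, 237. ,   8. ]))]
sink_small scene [([355.9, 211.6, 14.2, 14.0], 0.68, array([538.5, 240.6,   8. ]))]
sink_long top [([178.8, 246.7, 27.1, 12.0], 0.59, array([490. , 229.2,   8. ]))]
sink_long scene [([147.5, 182.6, 21.2, 17.4], 0.78, array([ 523.8, -229.6,    8. ])), ([348.3, 196.8, 24.2, 11.7], 0.53, array([490.4, 234. ,   8. ]))]
jar top [([277.5, 175.7, 23.1, 22.8], 0.74, array([632.5,  32.1,   8. ]))]
jar scene [([253.6, 221.8, 18.1, 26.0], 0.74, array([616.4,  32.3,   8. ])), ([151.8, 258.9, 83.5, 64.6], 0.4, array([773.5, -73.5,   8. ]))]
capacitor top []
capacitor scene [([129.5, 209.4, 16.9, 16.3], 0.43, array([ 609.5, -246.9,    8. ]))]
spool top [([239.1, 101.3, 24.1, 31.7], 0.65, array([783.5, 116. ,   8. ]))]
spool scene [([276.6, 287.1, 31.3, 33.5], 0.85, array([772.4, 114.4,   8. ]))]
board top [([303.7, 93.5, 69.5, 58.9], 0.77, array([776. , -72.5,   8. ]))]
board scene [([151.5, 259.5, 79.6, 63.2], 0.6, array([774. , -77.8,   8. ])), ([251.5, 221.6, 19.2, 24.4], 0.46, array([614.1,  28.6,   8. ]))]
driver top [([100.9, 257.0, 10.0, 42.9], 0.75, array([433.7, 402.6,   8. ]))]
driver scene [([427.7, 178.9, 14.8, 36.2], 0.66, array([444.8, 408.1,   8. ]))]
```

View pics/f.png

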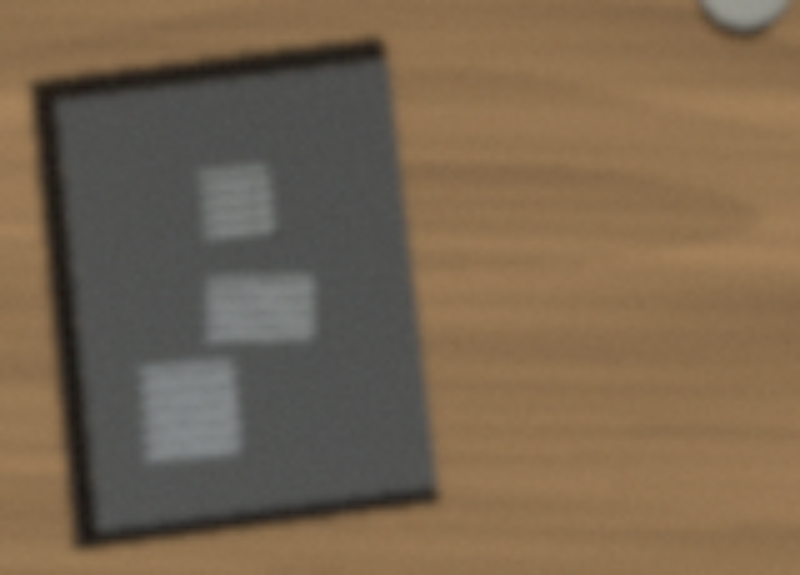

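View pics/fs.png

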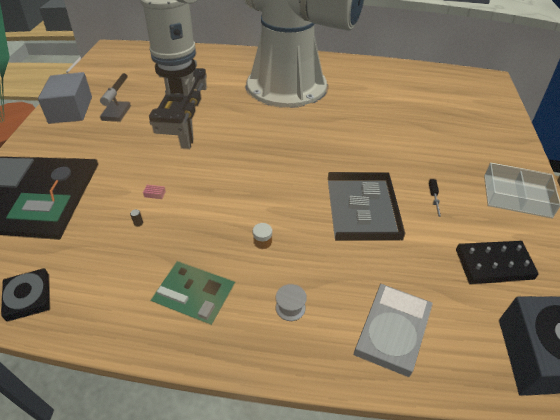

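All three sinks lie flat, well inside the tray at enlarged-view pixels (235,202), (260,308) and (190,410). The bystanders and the pink block are where they were, and the arm is clear.

```bash
python3 -c "
from cell import robot
print(robot.sense()['qvel']);print(robot.job_done())"
```

```text
[-0.0002054   0.0003847   0.00095542  0.00122276  0.00171341 -0.00082632]
the job is handed in; nothing more can be done
None
```

I swept the large, small and long grey heat sinks one at a time through the tray's open front, with the near-closed fingertips flush behind each, and handed the job in at about 26 s of the 72 s allowed.

**Heat sinks:** In the last pictures all three look flat in the tray. Their centres sit about 60 to 90 mm inside the open front (world x, y in mm):

| Heat sink | x | y |
|---|---|---|
| large | 448 | 254 |
| small | 537 | 237 |
| long | 490 | 229 |

**Bystanders:** The jar, capacitor, spool, board and screwdriver look unmoved. Their found boxes match the first pictures to within a few pixels. The pink look-alike was not touched.

**Checks that missed or disagreed:**
- The network did not find the capacitor in the last top view. It found it in the scene view, in its old place.
- In the last scene view the network put a weak "sink_large" (0.26) on the long sink, and ranked the pink block first as "sink_long".
- The tool drifted to a tilt of about 0.02 rad, which did no harm.
- I judged flatness from the pictures and did not measure the final heights from two views.

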